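# Set out the tooling slab

### The job

Set out the marble slab for the next tooling job: stand the brass weight on the middle of the round plywood pattern, stand the jar on the slab midway between the two patterns, and put the wax tin squarely on top of the jar's lid. Lay the sharpening stone flat on the slab in front of the square pattern (on the robot's side), centred on it, lengthwise along its edge, with a gap of about 30 mm. Leave everything upright and at rest, and do not disturb the maul, the stamp block or the bottle.

Things in the scene. Friction and masses are not known exactly. Their poses are not given: they have to be found in the camera images.
- slab: White marble tooling slab on a thin black rubber mat, fixed to the bench; 260 mm (its x) by 340 mm (its y), top face 40 mm above the bench. Origin: centre of the underside, on the bench. x points away from the robot, y to the robot's left (turned by up to 0.12 rad), z up. Its place varies.
- round_pattern: Round plywood pattern, 70 mm diameter, 5 mm thick, pinned to the top of the slab (does not move). Origin: centre of its underside, on the slab's top. Its x axis points away from the robot and is square to the line joining the centres of the two patterns; its y axis lies along that line, to the robot's left. It may be the left or the right one of the two.
- square_pattern: Square plywood pattern, 70 by 70 mm, 5 mm thick, pinned to the top of the slab (does not move). Origin: centre of its underside, on the slab's top. Its axes are parallel to those of the round pattern and to its own edges: x away from the robot, y to the robot's left along the line joining the two patterns' centres, which are 180 mm apart.
- weight: Brass hold-down weight, about 0.5 kg: plain round body 50 mm diameter and 30 mm high, a neck of 18 mm diameter, and a round knob of 24 mm diameter from 42 to 60 mm above the underside (grip it there). Stands upright. Origin: centre of the underside; z up.
- jar: Squat amber glass jar of edge paste with a flat black screw lid, 55 mm high over all, about 0.16 kg; glass 52 mm diameter up to 40 mm, lid 53 mm diameter from 43 to 55 mm. Stands upright. Origin: centre of the underside; z up.
- tin: Small flat round wax tin of bare metal, 20 mm high, about 0.06 kg; 44 mm diameter, its lid (top 7 mm) 46 mm diameter. Lies flat, lid up. Origin: centre of the underside; z up.
- whetstone: Sharpening stone: a grey stone on a dark wooden base, 36 mm wide (its x) by 110 mm long (its y) by 20 mm high, about 0.14 kg; the stone part (upper 10 mm) is 34 by 104 mm. Lies flat, stone up. Origin: centre of the underside; x across, y along its length, z up. Either end may face either way.
- maul: Bystander, to be left alone: a maul lying on the bench beyond the slab, 210 mm long, pale head 46 mm thick, dark handle. Origin: on the bench under its middle; y runs along the handle towards the head.
- stamp_block: Bystander, to be left alone: wooden block 60 by 120 by 30 mm with two rows of steel stamping tools standing in it, up to 80 mm high. Stands at the far left or far right corner. Origin: centre of the underside.
- dye_bottle: Bystander, to be left alone: white bottle with a black cap, 48 mm diameter, 100 mm high. Stands at the far left or far right corner. Origin: centre of the underside.
Things that resemble listed ones, but are neither listed nor needed, are in the scene too. Leave any blue look-alike of the weight alone.

How it is judged:
By the outcome, as a careful person would: the job done as asked, in the order asked, and still so for the second after the job is handed in, with the robot touching nothing.
It also fails if it takes over 112 s, if anything falls off the work surface, if the arm or the gripper's body presses on something with over 40 N, if the wrist force passes 120 N, or if a joint passes its speed limit or range.

### The arm

A 7-joint arm with a two-finger parallel gripper is mounted at the origin on the work surface. World frame = base frame: x ahead of the robot, y to its left, z up, the work surface at z = 0. Lengths are in m, angles in rad, forces in N, time in s.
With the tool pointing down it reaches from about 0.35 to 0.9 m from the base axis. Payload 8.1 kg.
Tool frame: the origin (TCP) lies at the very end of the fingers, on their centre line; the grasp point (between the pads) lies arm.grip_point_offset behind it (arm.grip_point_offset is the distance from the TCP to the grasp point, in m); z points along the fingers, y is the line along which they close (so a half turn about z gives the same grasp; the last joint's range is limited). The gripper opens to 92 mm and grips with 3 to 60 N. Pads are 19 mm wide; open, the fingers measure 130 mm over their backs; the gripper's body (75 mm by 190 mm) begins 47 mm behind the grasp point.
Start: joints at [1.2, 0.434, 0.025, 1.573, -0.012, 1.134, -0.075], TCP at [0.165, -0.603, 0.194] pointing down, gripper open.
Joint ranges: [-2.62, 2.62], [-0.44, 2.09], [-1.27, 1.32], [0.08, 2.57], [-1.32, 4.46], [0.12, 2], [-2.74, 2.74]. Speed limits (rad/s): [2.22, 2.22, 3.01, 3.01, 3.14, 3.14, 3.14].

### API

Orientations are given as a rotation vector (axis times angle).
In Python, from cell import arm gives the robot as it stands. The module is installed in compiled form; this text tells all that it offers.
- The arm moves only by the shell command python3 -m creep 'ROWS' [OPENING] [FORCE]. ROWS is JSON, a list of rows, each a list of 6 numbers: the shift along the tool's x, y, z scaled (see below), then the turn, a rotation vector about the tool's x, y, z scaled (see below). A call has 1 to 20 rows; each row shifts and turns the commanded pose from where the row before left it, along the tool's axes as they then stand; what a row does not reach is not made up. The controller multiplies each number of a shift by 0.4 m and each number of a turn by 120 degrees. A row lasts 1/12 s, in which the tool goes at most 41.7 mm and 7.16 degrees, less where a joint would pass 70% of its speed; a pose out of reach is approached as far as the arm can. A call with a number of a shift or a turn outside -1 to 1 is refused whole. A call with a gripper value outside its range is refused whole. OPENING is the closure, from -1 (fully open) to 1 (shut), set as the call begins (- or left out, the last holds). The fingers move at their own pace and stop on an object; FORCE is the grip in N (left out, the last holds). Time passes only in rows, so rows that do not move let the fingers close. It gives the time, the measured TCP pose, the force, the opening and the grip force at its end, in the units of the state.
- arm.observe(): the state, without advancing time (a new reading comes with each control period).
- arm.get_image(name): name is "scene" or "top"; returns a dict with "frame" (400x640x3 uint8, red, green, blue), "intrinsics" (3x3 intrinsics, pixels), "rvec" (rotation vector, rad) and "tvec" (3), from world to camera coordinates, as OpenCV has them. Camera axes: x right, y down, z forward; pixel columns grow to the right and rows downward; lengths in m; the calibration is good to about 2 mm. A picture is of the moment at which its call begins. There is no depth.
- arm.sign_off(): hands the job in; it is judged then, once.
The state is a dict: "clock": time; "joints": joint angles; "dq": joint speeds; "joint_efforts": joint torques, N m; "position": TCP position; "ee_rot": TCP orientation; "force": force on the tool from outside, world axes, zero at the start; "ft_torque": the same for the moment, N m; "width": opening from 0.0 (shut) to 1.0 (fully open); "gripper_force": force on a finger pad.
Only numpy, scipy, OpenCV 4.12 (cv2) and the standard library are available. Lean on these libraries where they do the work, as an engineer would, in place of code of your own. Each camera call takes 0.05 s, during which the arm holds its last target. There are 200 camera calls.

## Working session

There is one attempt and no reset: what is moved stays moved. The work goes in short steps, Python scripts to look and compute and a shell command to move; the robot and the scene stay as the last step left them, time stands still between calls to the robot, and variables do not carry over. Pictures are saved under pics/ and viewed, at most 14 in all, crops included, and the job is handed in when it is done.

```bash
mkdir -p pics && python3 - <<'E'
from cell import arm
import cv2
s=arm.observe(); print(s, arm.grip_point_offset)
for n in("scene","top"):
    i=arm.get_image(n); cv2.imwrite(f"pics/{n}0.png",i["frame"][:,:,::-1]); print(i["intrinsics"],i["rvec"],i["tvec"])
E
```

```text
{'clock': 0.0, 'joints': array([ 1.20038384,  0.43519908,  0.02494035,  1.57410369, -0.01160254,
        1.13402078, -0.07512885]), 'dq': array([-7.63630802e-04, -2.62881557e-04,  1.97486604e-04,  1.09944097e-03,
        1.29000232e-03, -4.59160559e-04,  1.67109715e-05]), 'joint_efforts': array([-1.52838138e-04, -6.67858243e+01,  9.84452069e-01, -3.14456141e+01,
       -6.06998219e-02,  4.28040465e-02,  1.64003327e-04]), 'position': array([ 0.16519512, -0.60217461,  0.19285695]), 'ee_rot': array([-3.11194764e+00, -4.19106642e-01,  5.29375778e-04]), 'force': array([0.26886756, 0.54554249, 0.07028505]), 'ft_torque': array([ 0.03678793, -0.0497615 , -0.06203611]), 'gripper_force': 0.0, 'width': 1.0002191585722149} 0.0188
[[385.33976486   0.         322.40250196]
 [  0.         385.33976486 194.58087026]
 [  0.           0.           1.        ]] [ 2.0345908   0.95241067 -0.47850962] [-0.32233997 -0.21375714  1.5122219 ]
[[383.39599984   0.         318.5215327 ]
 [  0.         383.39599984 201.93837777]
 [  0.           0.           1.        ]] [ 2.14367563 -2.14677488  0.16641274] [-0.023305    0.53260114  1.07330888]
```

View pics/scene0.png

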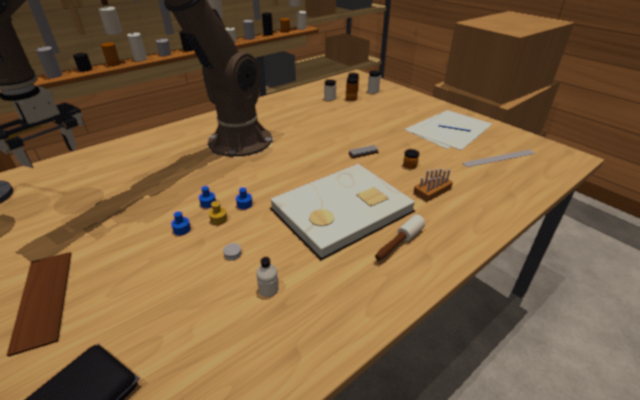

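View pics/top0.png

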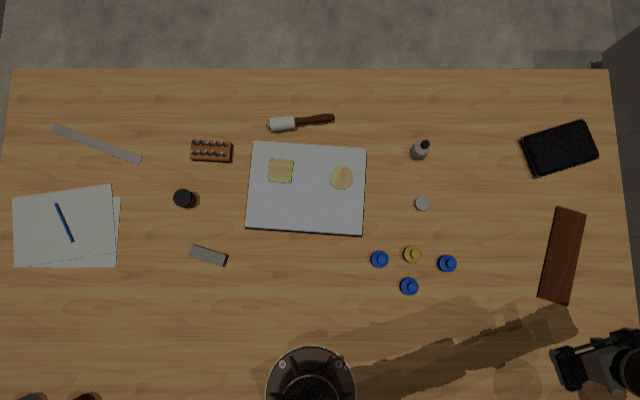

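Scene/top: slab around top px (307,188), square pattern left (280,171), round pattern right (342,178), jar (185,198), stone (209,255), tin (422,203), brass weight (412,254) ringed by three blue ones (380,259), (409,286), (447,264); stamp block far left, bottle far right. Enlarging for measurement.

```bash
python3 - <<'E'
import cv2
f=cv2.imread("pics/top0.png")
for n,(x,y,w,h) in dict(a=(170,130,200,150),b=(360,130,100,170)).items():
    k=4 if n=='a' else 3.5
    c=cv2.resize(f[y:y+h,x:x+w],None,fx=k,fy=k,interpolation=cv2.INTER_CUBIC)
    c=cv2.convertScaleAbs(c,alpha=1.5)
    for u in range(0,w,10): cv2.line(c,(int((u+.5)*k),0),(int((u+.5)*k),12 if u%50 else 24),(0,0,255),1); u%50==0 and cv2.putText(c,str(x+u),(int(u*k)+3,24),0,.4,(0,0,255))
    for u in range(0,h,10): cv2.line(c,(0,int((u+.5)*k)),(12 if u%50 else 24,int((u+.5)*k)),(0,0,255),1); u%50==0 and cv2.putText(c,str(y+u),(14,int(u*k)+14),0,.4,(0,0,255))
    cv2.imwrite(f"pics/crop_{n}.png",c)
E
```

```text
(no output)
```

View pics/crop_a.png

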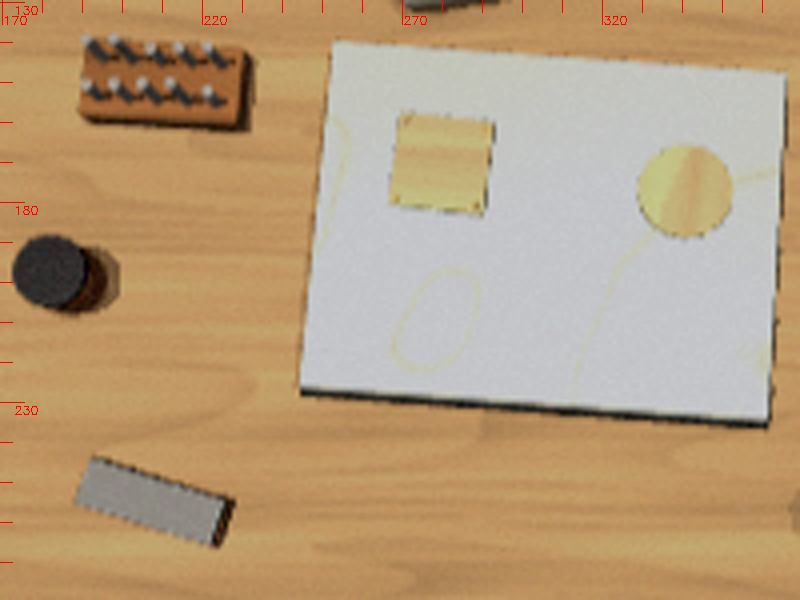

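View pics/crop_b.png

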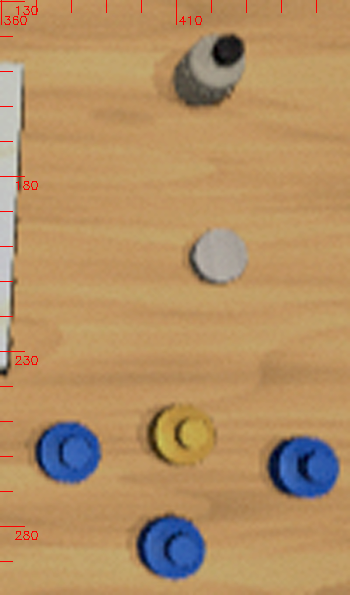

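Crop a: square corners (401,112),(494,121),(484,214),(390,204); round centre (685,191); jar lid (50,272); stone top corners (93,457),(226,495),(213,545),(77,503). Crop b: tin lid (219,256), brass knob (194,433), blue knobs (75,453),(182,549),(320,467).

```bash
cat > h.py <<'E'
import numpy as np, cv2
from scipy.spatial.transform import Rotation as R
def ray(px,z,K,rvec,tvec):
    M=R.from_rotvec(np.ravel(rvec)).as_matrix(); c=-M.T@np.ravel(tvec)
    d=M.T@np.linalg.inv(K)@[px[0],px[1],1]; return (c+d*(z-c[2])/d[2])[:2]
def cams():
    from cell import arm
    return {n:arm.get_image(n) for n in("top","scene")}
def cr(p,x,y,k): return ((p[0]+.5)/k-.5+x,(p[1]+.5)/k-.5+y)
def plan(p1,rz=None):
    "tool-frame shift units and turn units (about tool z) to reach world TCP p1 with closing-axis yaw rz"
    from cell import arm
    s=arm.observe(); M=R.from_rotvec(s["ee_rot"])
    y=M.as_matrix()[:,1]; yaw=np.arctan2(y[1],y[0])
    print("t",round(s["clock"],2),"pos",s["position"].round(4),"closing yaw",round(yaw,3),"tilt",M.as_matrix()[:,2].round(3),"w",round(s["width"],3),"gf",round(s["gripper_force"],1),"q7",s["joints"][6].round(2))
    d=M.inv().apply(np.array(p1)-s["position"])/.4; print("shift units (tool)",d.round(4))
    if rz is not None:
        e=(rz-yaw+np.pi/2)%np.pi-np.pi/2; print("turn units about tool z",round(-np.degrees(e)/120,4))
E
python3 - <<'E'
from h import *
C=cams()["top"]; a=(C["intrinsics"],C["rvec"],C["tvec"])
A=lambda p,z: ray(cr(p,170,130,4),z,*a); B=lambda p,z: ray(cr(p,360,130,3.5),z,*a)
sq=np.array([A(p,.045) for p in[(401,112),(494,121),(484,214),(390,204)]])
r=A((685,191),.045); s=sq.mean(0)
print("square",s,"sides",np.linalg.norm(sq-np.roll(sq,-1,0),axis=1)); print("round",r,"dist",np.linalg.norm(s-r),"yaw",np.arctan2(*(s-r)[::-1])-np.pi/2)
sl=np.array([A(p,.04) for p in[(333,41),(787,73),(769,419),(301,389)]]); print("slab",sl,np.linalg.norm(sl-np.roll(sl,-1,0),axis=1))
e=sq[0]-sq[1]+sq[3]-sq[2]; print("sq yaw",np.arctan2(e[1],e[0])-np.pi/2)
print("jar",A((50,272),.055))
st=np.array([A(p,.02) for p in[(93,457),(226,495),(213,545),(77,503)]]);print("stone",st.mean(0),np.linalg.norm(st-np.roll(st,-1,0),axis=1)); e=st[0]-st[1]+st[3]-st[2]; print("long yaw",np.arctan2(e[1],e[0]))
print("tin",B((219,256),.02),"weight",B((194,433),.058))
for p in[(75,453),(182,549),(320,467)]: print("blue",B(p,.058))
plan([.3,-.3,.2],0)
E
```

```text
square [0.6257514  0.08798147] sides [0.06876963 0.06996327 0.06894528 0.06934089]
round [ 0.60432792 -0.08946994] dist 0.17873995379115395 yaw -0.12014727551754323
slab [[ 0.7196032   0.17093709]
 [ 0.69483519 -0.16648419]
 [ 0.4383193  -0.14830936]
 [ 0.46034395  0.18772166]] [0.3383291  0.25715895 0.33675204 0.25980201]
sq yaw -0.10429752185498709
jar [0.54326171 0.36684968]
stone [0.38185238 0.29690281] [0.10125475 0.03660622 0.10377306 0.03455141]
long yaw 1.2856856811366761
tin [ 0.53274787 -0.33110035] weight [ 0.3837709  -0.29440516]
blue [ 0.36809465 -0.1986077 ]
blue [ 0.29286422 -0.28130907]
blue [ 0.35669759 -0.39403217]
t 0.2 pos [ 0.1653 -0.6024  0.1932] closing yaw -1.303 tilt [-0.     0.001 -1.   ] w 0.999 gf 0.0 q7 -0.08
shift units (tool) [ 0.5249 -0.64   -0.0166]
turn units about tool z -0.6222
```

```bash
python3 -m creep '[[0,0,0,0,0,-0.02],[0,0,0,0,0,-0.05],[0,0,0,0,0,-0.057],[0,0,0,0,0,-0.057],[0,0,0,0,0,-0.057],[0,0,0,0,0,-0.057],[0,0,0,0,0,-0.057],[0,0,0,0,0,-0.057],[0,0,0,0,0,-0.057],[0,0,0,0,0,-0.057],[0,0,0,0,0,-0.041],[0,0,0,0,0,0]]' 0 30 && python3 -c "
from h import *
plan([.3838,-.2944,.15],-.115)"
```

```text
clock: 1.2
position: [0.1651, -0.6026, 0.1934]
ee_rot: [-2.342, -2.094, -0.0]
force: [-0.4, 0.2, -0.6]
width: 0.501
gripper_force: 0.0
t 1.2 pos [ 0.1651 -0.6026  0.1934] closing yaw -0.112 tilt [-0.  0. -1.] w 0.501 gf 0.0 q7 1.01
shift units (tool) [0.8267 0.4575 0.1088]
turn units about tool z 0.0015
```

```bash
python3 -m creep '[[0.03,0.0166,0,0,0,0],[0.06,0.0332,0,0,0,0],[0.08,0.0443,0.01,0,0,0],[0.08,0.0443,0.01,0,0,0],[0.08,0.0443,0.01,0,0,0],[0.08,0.0443,0.01,0,0,0],[0.08,0.0443,0.01,0,0,0],[0.08,0.0443,0.01,0,0,0],[0.08,0.0443,0.01,0,0,0],[0.08,0.0443,0.01,0,0,0],[0.06,0.0332,0.01,0,0,0],[0.0367,0.02,0.01,0,0,0],[0,0,0,0,0,0],[0,0,0,0,0,0]]' && python3 - <<'E'
from h import *
plan([.3838,-.2944,.036],-.115)
from cell import arm
f=arm.get_image("top")["frame"]; cv2.imwrite("pics/w.png",cv2.resize(f[200:320,350:480,::-1],None,fx=4,fy=4,interpolation=cv2.INTER_CUBIC))
E
```

```text
clock: 2.37
position: [0.3855, -0.2938, 0.1536]
ee_rot: [-2.345, -2.09, 0.0]
force: [-0.1, -0.8, -0.7]
width: 0.502
gripper_force: 0.0
t 2.37 pos [ 0.3855 -0.2938  0.1536] closing yaw -0.115 tilt [-0.  0. -1.] w 0.502 gf 0.0 q7 0.29
shift units (tool) [-0.002 -0.004  0.294]
turn units about tool z -0.0
```

View pics/w.png

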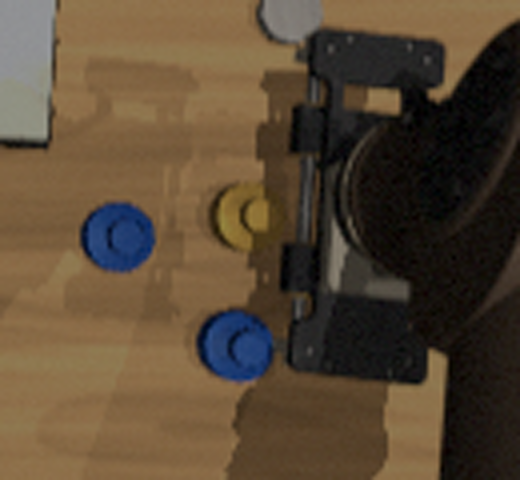

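Fingers straddle the brass knob (crop (258,215)) allowing for parallax; blue weights are clear. Descending.

```bash
python3 -m creep '[[-0.002,-0.004,0.02,0,0,0],[0,0,0.05,0,0,0],[0,0,0.06,0,0,0],[0,0,0.06,0,0,0],[0,0,0.05,0,0,0],[0,0,0.03,0,0,0],[0,0,0.02,0,0,0],[0,0,0.004,0,0,0],[0,0,0,0,0,0],[0,0,0,0,0,0]]' && python3 -c "
from h import *
plan([.3838,-.2944,.036],-.115)"
```

```text
clock: 3.25
position: [0.3837, -0.2965, 0.0366]
ee_rot: [2.346, 2.088, 0.0]
force: [-0.2, 0.5, 0.4]
width: 0.504
gripper_force: 0.0
t 3.25 pos [ 0.3837 -0.2965  0.0366] closing yaw -0.116 tilt [ 0.001 -0.001 -1.   ] w 0.504 gf 0.0 q7 0.19
shift units (tool) [ 0.0053 -0.0005  0.0014]
turn units about tool z -0.0007
```

```bash
python3 -m creep '[[0,0,0,0,0,0],[0,0,0,0,0,0],[0,0,0,0,0,0],[0,0,0,0,0,0],[0,0,0,0,0,0],[0,0,0,0,0,0]]' 1 40 && python3 -c "
from h import *
from cell import arm
C=arm.get_image('top'); cv2.imwrite('pics/w2.png',C['frame'][:,:,::-1])
plan([.6043,-.0895,.15],-.115)"
```

```text
clock: 3.75
position: [0.3836, -0.296, 0.0362]
ee_rot: [2.346, 2.089, -0.0]
force: [0.2, -0.3, -0.1]
width: 0.111
gripper_force: 0.0
t 3.8 pos [ 0.3836 -0.296   0.0361] closing yaw -0.115 tilt [ 0. -0. -1.] w 0.068 gf 0.0 q7 0.19
shift units (tool) [ 0.5763  0.4887 -0.2848]
turn units about tool z -0.0002
```

```bash
python3 - <<'E'
from h import *
C=cams()
a=C["scene"]["frame"][170:260,130:290,::-1]; b=C["top"]["frame"][200:320,350:480,::-1]
cv2.imwrite("pics/w3.png",np.hstack([cv2.resize(a,(480,300),interpolation=2),cv2.resize(b,(320,300),interpolation=2)]))
plan([.3838,-.2944,.036],-.115)
E
```

```text
t 3.9 pos [ 0.3835 -0.296   0.036 ] closing yaw -0.116 tilt [-0. -0. -1.] w 0.01 gf 0.0 q7 0.19
shift units (tool) [0.0039 0.0002 0.0001]
turn units about tool z -0.0002
```

View pics/w3.png

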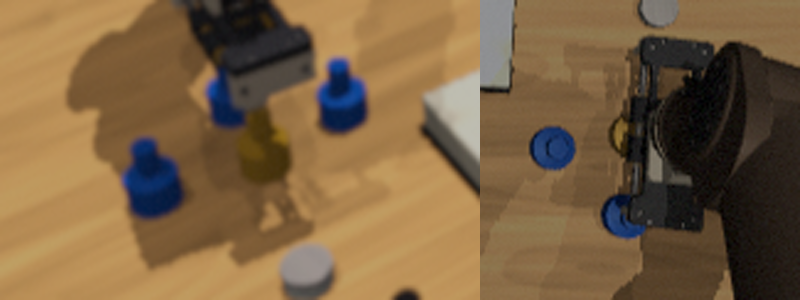

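```bash
python3 - <<'E'
from h import *
C=cams()
for n,c in C.items():
    p,_=cv2.projectPoints(np.array([[.3838,-.2944,0],[.3838,-.2944,.06],[.3835,-.296,.036],[.3835,-.296,.1],[.368,-.1986,.06],[.368,-.1986,0],[0,0,0]]),np.array(c["rvec"]),np.array(c["tvec"]),c["intrinsics"],None); print(n,p.reshape(-1,2).round(1).tolist())
    f=c["frame"][:,:,::-1].copy()
    q=p.reshape(-1,2)
    C[n]=(f,q)
out=[]
for n,(x,y) in dict(scene=(170,160),top=(360,200)).items():
    f,q=C[n]; k=4; g=cv2.resize(f[y:y+100,x:x+100],None,fx=k,fy=k,interpolation=2)
    for i,(u,v) in enumerate(q[:5]): cv2.drawMarker(g,(int((u-x+.5)*k),int((v-y+.5)*k)),[(0,0,255),(0,255,0),(255,0,255),(255,255,0),(255,255,255)][i],0,14,1)
    out.append(g)
cv2.imwrite("pics/w4.png",np.hstack(out))
E
```

```text
top [[410.1, 253.7], [415.3, 253.3], [413.7, 253.6], [419.6, 253.2], [381.2, 259.1], [377.8, 259.2], [310.2, 392.2]]
scene [[218.8, 219.4], [215.5, 203.0], [216.3, 209.9], [212.6, 191.7], [242.3, 188.0], [244.7, 204.0], [240.3, 140.1]]
```

View pics/w4.png

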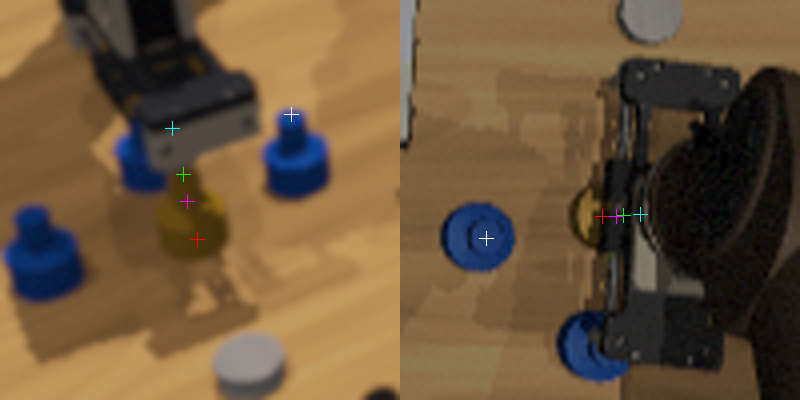

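```bash
python3 -m creep '[[0,0,-0.02,0,0,0],[0,0,-0.04,0,0,0],[0,0,-0.06,0,0,0],[0,0,-0.06,0,0,0],[0,0,-0.05,0,0,0],[0,0,-0.04,0,0,0],[0,0,0,0,0,0],[0,0,0,0,0,0]]' && python3 - <<'E'
from h import *
C=cams()
plan([.3838,-.2944,.036],-.115)
a=C["scene"]["frame"][150:250,160:260,::-1]; b=C["top"]["frame"][200:300,360:460,::-1]
cv2.imwrite("pics/w5.png",np.hstack([cv2.resize(a,(400,400),interpolation=2),cv2.resize(b,(400,400),interpolation=2)]))
E
```

```text
clock: 4.67
position: [0.384, -0.2963, 0.1451]
ee_rot: [2.345, 2.088, 0.0]
force: [0.1, -0.2, -0.5]
width: 0.001
gripper_force: 0.0
t 4.77 pos [ 0.383  -0.2958  0.1436] closing yaw -0.116 tilt [-0.001  0.    -1.   ] w 0.002 gf 0.0 q7 0.28
shift units (tool) [0.0035 0.0017 0.269 ]
turn units about tool z -0.0003
```

View pics/w5.png

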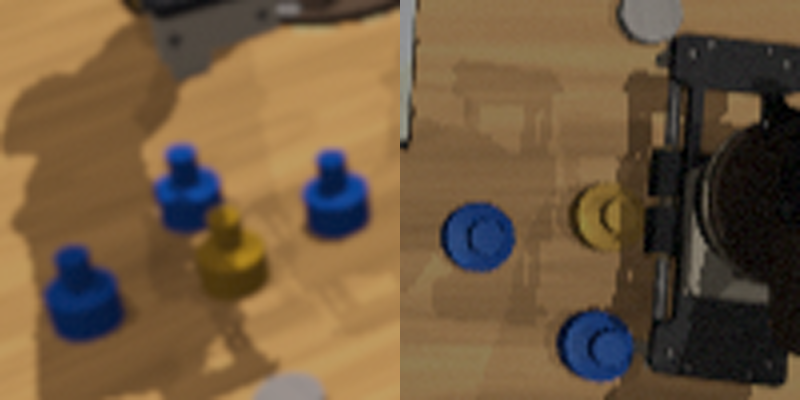

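```bash
python3 - <<'E'
from h import *
C=cams()
from cell import arm
M=R.from_rotvec(arm.observe()["ee_rot"]).as_matrix()
for n,c in C.items():
  for z in(.036,.1436):
    L=[[s*.0375,.095,-.0658] for s in(-1,1)]+[[s*.0375,-.095,-.0658] for s in(-1,1)]+[[0,0,0],[0,0,-.03],[.0095,.019,0],[-.0095,.019,0],[.0095,.019,-.0658],[-.0095,.019,-.0658]]
    P=(M@np.array(L).T).T+[.383,-.296,z]
    p,_=cv2.projectPoints(P,np.array(c["rvec"]),np.array(c["tvec"]),c["intrinsics"],None); print(n,z,p.reshape(-1,2).round(0).astype(int).tolist())
s=arm.observe(); print(s["joints"])
E
```

```text
top 0.036 [[436, 220], [409, 217], [431, 291], [403, 288], [414, 254], [416, 254], [411, 247], [417, 247], [417, 246], [424, 247]]
top 0.1436 [[450, 215], [419, 212], [445, 294], [413, 291], [424, 253], [427, 253], [421, 245], [428, 246], [428, 244], [436, 245]]
scene 0.036 [[212, 214], [239, 204], [188, 179], [213, 171], [216, 210], [214, 201], [222, 212], [215, 214], [218, 193], [211, 196]]
scene 0.1436 [[204, 179], [233, 170], [180, 146], [207, 139], [210, 179], [208, 169], [216, 181], [209, 183], [212, 160], [204, 162]]
[ 0.87551813  0.29596641 -0.40521412  1.94676444  0.14383839  0.9283259
  0.28392775]
```

```bash
python3 - <<'E'
from h import *
C=cams(); out=[]
M=R.from_rotvec([-3.11194764e+00, -4.19106642e-01,0]).as_matrix(); P0=np.array([.1652,-.6022,.1929])
for n,(x,y) in dict(scene=(0,60),top=(540,310)).items():
    c=C[n]; f=cv2.imread(f"pics/{n}0.png"); k=4
    g=cv2.resize(f[y:y+100 if n=="scene" else 400,x:x+100],None,fx=k,fy=k,interpolation=2); g=cv2.convertScaleAbs(g,alpha=2)
    L=[[0,s*.046,z] for z in(0,-.05) for s in(-1,1)]+[[0,0,0]]
    p,_=cv2.projectPoints((M@np.array(L).T).T+P0,np.array(c["rvec"]),np.array(c["tvec"]),c["intrinsics"],None)
    for i,(u,v) in enumerate(p.reshape(-1,2)): cv2.drawMarker(g,(int((u-x+.5)*k),int((v-y+.5)*k)),[(0,0,255),(0,0,255),(0,255,0),(0,255,0),(255,0,255)][i],0,14,1)
    out.append(cv2.copyMakeBorder(g,0,400-g.shape[0],0,0,0))
cv2.imwrite("pics/w6.png",np.hstack(out))
E
```

```text
(no output)
```

View pics/w6.png

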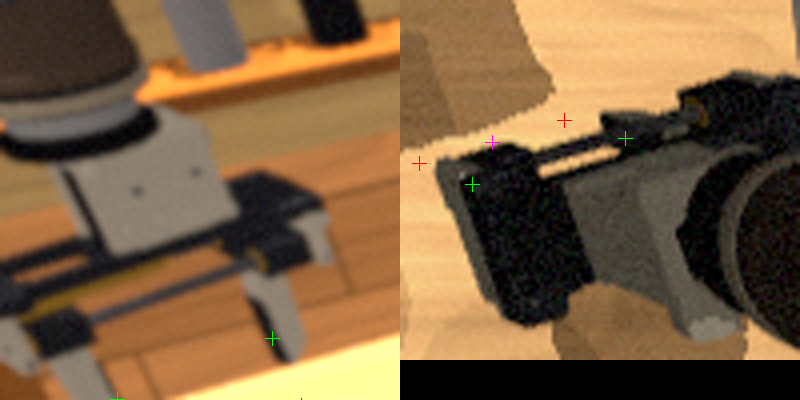

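The true fingertips appear about 34 mm behind the reported TCP (visible tip at scene crop (288,360), reported TCP beyond (301,400)), which explains the miss. I'll calibrate by touching the bare bench with the closed fingers.

```bash
python3 -c "
from h import *
plan([.48,-.25,.05],-.115)"
```

```text
t 4.97 pos [ 0.3831 -0.2956  0.1433] closing yaw -0.115 tilt [-0.001  0.001 -1.   ] w 0.003 gf 0.0 q7 0.28
shift units (tool) [0.141  0.2278 0.233 ]
turn units about tool z -0.0002
```

```bash
python3 -m creep '[[0.02,0.03,0,0,0,0],[0.04,0.06,0,0,0,0],[0.04,0.07,0,0,0,0],[0.03,0.05,0,0,0,0],[0.011,0.018,0,0,0,0],[0,0,0.03,0,0,0],[0,0,0.05,0,0,0],[0,0,0.06,0,0,0],[0,0,0.06,0,0,0],[0,0,0.05,0,0,0],[0,0,0.05,0,0,0],[0,0,0.03,0,0,0],[0,0,0.015,0,0,0],[0,0,0,0,0,0]]' && python3 -m creep '[[0,0,0.005,0,0,0],[0,0,0.005,0,0,0],[0,0,0.005,0,0,0],[0,0,0,0,0,0]]'
```

```text
clock: 6.13
position: [0.4792, -0.2503, 0.0045]
ee_rot: [-2.344, -2.087, 0.002]
force: [0.3, -0.0, 0.4]
width: 0.001
gripper_force: 0.0
clock: 6.47
position: [0.4808, -0.2506, 0.0003]
ee_rot: [2.346, 2.089, 0.0]
force: [-0.7, 0.3, 1.3]
width: 0.007
gripper_force: 0.0
```

```bash
for i in 1; do python3 -m creep '[[0,0,0.01,0,0,0],[0,0,0.01,0,0,0],[0,0,0.01,0,0,0],[0,0,0.01,0,0,0],[0,0,0.01,0,0,0],[0,0,0,0,0,0]]'; done
```

```text
clock: 6.97
position: [0.48, -0.2502, -0.021]
ee_rot: [-2.345, -2.089, 0.001]
force: [-1.0, 0.7, 1.2]
width: 0.003
gripper_force: 0.0
```

```bash
python3 -m creep '[[0,0,0.005,0,0,0],[0,0,0.005,0,0,0],[0,0,0,0,0,0]]'
```

```text
clock: 7.22
position: [0.4805, -0.2504, -0.0243]
ee_rot: [-2.346, -2.089, 0.0]
force: [0.7, 0.2, -0.6]
width: -0.0
gripper_force: 0.0
```

Below z=0 with no contact, so the offset is confirmed. Continuing in 1 mm steps.

```bash
python3 -m creep '[[0,0,0.0075,0,0,0],[0,0,0.005,0,0,0],[0,0,0,0,0,0]]' && python3 -m creep '[[0,0,0.0025,0,0,0],[0,0,0.0025,0,0,0],[0,0,0,0,0,0]]'
```

```text
clock: 7.47
position: [0.4804, -0.2504, -0.0294]
ee_rot: [-2.346, -2.089, 0.0]
force: [0.4, 0.1, 0.6]
width: 0.004
gripper_force: 0.0
clock: 7.72
position: [0.4806, -0.2505, -0.0311]
ee_rot: [-2.346, -2.089, 0.0]
force: [-0.1, -0.5, -0.4]
width: 0.002
gripper_force: 0.0
```

```bash
python3 -m creep '[[0,0,0.0025,0,0,0],[0,0,0.0025,0,0,0],[0,0,0,0,0,0]]' && python3 -m creep '[[0,0,0.0025,0,0,0],[0,0,0,0,0,0]]'
```

```text
clock: 7.97
position: [0.4808, -0.2505, -0.0327]
ee_rot: [2.346, 2.089, -0.0]
force: [-1.1, 0.6, 3.3]
width: 0.006
gripper_force: 1.7
clock: 8.13
position: [0.4808, -0.2505, -0.0328]
ee_rot: [2.345, 2.089, -0.001]
force: [-4.8, 2.3, 17.2]
width: 0.006
gripper_force: 8.5
```

```bash
python3 -m creep '[[0,0,0.0025,0,0,0],[0,0,0,0,0,0]]'
```

```text
clock: 8.3
position: [0.4808, -0.2506, -0.0329]
ee_rot: [2.345, 2.089, -0.001]
force: [-8.6, 4.3, 30.3]
width: 0.005
gripper_force: 15.0
```

```bash
sed -i 's/np.array(p1)-s\["position"\]/np.array(p1)-[0,0,.0327]-s["position"]/; s/"pos",s\["position"\].round(4)/"tip",(s["position"]+[0,0,.0327]).round(4)/' h.py && python3 -m creep '[[0,0,-0.015,0,0,0],[0,0,-0.05,0,0,0],[0,0,-0.08,0,0,0],[0,0,-0.08,0,0,0],[0,0,-0.06,0,0,0],[0,0,-0.03,0,0,0],[0,0,0,0,0,0]]' 0 40 && python3 -c "
from h import *
plan([.3838,-.2944,.036],-.115)"
```

```text
clock: 8.88
position: [0.4826, -0.2512, 0.0941]
ee_rot: [2.343, 2.086, 0.003]
force: [0.7, -0.3, -0.3]
width: 0.459
gripper_force: 0.0
t 8.88 tip [ 0.4826 -0.2512  0.1268] closing yaw -0.116 tilt [ 0.005 -0.002 -1.   ] w 0.459 gf 0.0 q7 0.05
shift units (tool) [-0.1354 -0.2339  0.226 ]
turn units about tool z -0.0004
```

```bash
python3 -m creep '[[-0.02,-0.03,0,0,0,0],[-0.035,-0.06,0,0,0,0],[-0.035,-0.06,0,0,0,0],[-0.03,-0.055,0,0,0,0],[-0.0154,-0.029,0.02,0,0,0],[0,0,0.04,0,0,0],[0,0,0.04,0,0,0],[0,0,0.03,0,0,0],[0,0,0,0,0,0],[0,0,0,0,0,0],[0,0,0,0,0,0]]' && python3 - <<'E'
from h import *
plan([.3838,-.2944,.036],-.115)
C=cams()
a=C["scene"]["frame"][150:250,160:260,::-1]; b=C["top"]["frame"][200:300,360:460,::-1]
cv2.imwrite("pics/w7.png",np.hstack([cv2.resize(a,(400,400),interpolation=2),cv2.resize(b,(400,400),interpolation=2)]))
E
```

```text
clock: 9.8
position: [0.381, -0.2934, 0.039]
ee_rot: [-2.346, -2.089, 0.0]
force: [-0.2, 1.0, 1.0]
width: 0.498
gripper_force: 0.0
t 9.8 tip [ 0.381  -0.2934  0.0717] closing yaw -0.116 tilt [-0.001  0.    -1.   ] w 0.498 gf 0.0 q7 0.18
shift units (tool) [-0.0016  0.0073  0.0892]
turn units about tool z -0.0003
```

```bash
python3 -m creep '[[-0.0016,0.0073,0.01,0,0,0],[0,0,0.02,0,0,0],[0,0,0.025,0,0,0],[0,0,0.02,0,0,0],[0,0,0.014,0,0,0],[0,0,0,0,0,0],[0,0,0,0,0,0]]' && python3 -c "
from h import *
plan([.3838,-.2944,.036],-.115)" && python3 -m creep '[[0,0,0,0,0,0],[0,0,0,0,0,0],[0,0,0,0,0,0],[0,0,0,0,0,0],[0,0,0,0,0,0],[0,0,0,0,0,0]]' 1 40
```

```text
clock: 10.48
position: [0.3839, -0.2941, 0.0029]
ee_rot: [-2.345, -2.089, 0.0]
force: [0.3, -0.1, 0.3]
width: 0.504
gripper_force: 0.0
t 10.48 tip [ 0.3839 -0.2941  0.0356] closing yaw -0.115 tilt [-0.001  0.001 -1.   ] w 0.504 gf 0.0 q7 0.14
shift units (tool) [-0.0008 -0.0002 -0.0011]
turn units about tool z -0.0001
clock: 10.98
position: [0.384, -0.2945, 0.0036]
ee_rot: [2.346, 2.089, -0.0]
force: [-2.0, -0.4, 1.9]
width: 0.249
gripper_force: 40.0
```

```bash
python3 -m creep '[[0,0,-0.02,0,0,0],[0,0,-0.05,0,0,0],[0,0,-0.06,0,0,0],[0,0,-0.06,0,0,0],[0,0,-0.05,0,0,0],[0,0,-0.02,0,0,0],[0,0,0,0,0,0]]' && python3 -c "
from h import *
plan([.6043,-.0895,.1],-.115)"
```

```text
clock: 11.57
position: [0.3853, -0.2951, 0.1092]
ee_rot: [2.344, 2.087, 0.001]
force: [0.1, -0.1, -4.9]
width: 0.249
gripper_force: 40.0
t 11.57 tip [ 0.3853 -0.2951  0.1419] closing yaw -0.116 tilt [ 0.003 -0.002 -1.   ] w 0.249 gf 40.0 q7 0.24
shift units (tool) [0.574  0.4842 0.1053]
turn units about tool z -0.0003
```

```bash
python3 -m creep '[[0.03,0.0253,0,0,0,0],[0.05,0.0422,0,0,0,0],[0.065,0.0548,0,0,0,0],[0.065,0.0548,0,0,0,0],[0.065,0.0548,0,0,0,0],[0.065,0.0548,0,0,0,0],[0.065,0.0548,0,0,0,0],[0.065,0.0548,0,0,0,0],[0.06,0.0506,0,0,0,0],[0.044,0.0371,0,0,0,0],[0,0,0.03,0,0,0],[0,0,0.03,0,0,0],[0,0,0.02,0,0,0],[0,0,0,0,0,0],[0,0,0,0,0,0]]' && python3 -c "
from h import *
plan([.6043,-.0895,.0818],-.115)"
```

```text
clock: 12.82
position: [0.6014, -0.09, 0.0741]
ee_rot: [-2.346, -2.087, 0.004]
force: [-0.1, -0.6, -3.2]
width: 0.247
gripper_force: 40.0
t 12.82 tip [ 0.6014 -0.09    0.1068] closing yaw -0.117 tilt [-0.003 -0.    -1.   ] w 0.247 gf 40.0 q7 -0.3
shift units (tool) [0.0022 0.0073 0.0626]
turn units about tool z -0.001
```

```bash
python3 -m creep '[[0.001,0.0073,0.01,0,0,0],[0.001,0,0.02,0,0,0],[0,0,0.015,0,0,0],[0,0,0.01,0,0,0],[0,0,0.005,0,0,0],[0,0,0,0,0,0],[0,0,0,0,0,0]]' && python3 -c "
from h import *
plan([.6043,-.0895,.0818],-.115)"
```

```text
clock: 13.4
position: [0.606, -0.0882, 0.0514]
ee_rot: [-2.346, -2.09, 0.0]
force: [-0.6, 0.8, -4.4]
width: 0.252
gripper_force: 40.0
t 13.4 tip [ 0.606  -0.0882  0.0841] closing yaw -0.115 tilt [-0. -0. -1.] w 0.252 gf 40.0 q7 -0.32
shift units (tool) [-0.0037 -0.0039  0.0058]
turn units about tool z -0.0002
```

```bash
python3 -m creep '[[-0.0035,-0.0037,0,0,0,0],[0,0,0.003,0,0,0],[0,0,0.003,0,0,0],[0,0,0,0,0,0],[0,0,0,0,0,0]]' && python3 -c "
from h import *
plan([.6043,-.0895,.0818],-.115)"
```

```text
clock: 13.82
position: [0.6044, -0.0895, 0.049]
ee_rot: [2.346, 2.089, -0.0]
force: [0.2, 0.4, -3.6]
width: 0.248
gripper_force: 40.0
t 13.82 tip [ 0.6044 -0.0895  0.0817] closing yaw -0.116 tilt [ 0. -0. -1.] w 0.248 gf 40.0 q7 -0.32
shift units (tool) [-0.0001 -0.0002 -0.0002]
turn units about tool z -0.0003
```

```bash
python3 -m creep '[[0,0,0.0025,0,0,0],[0,0,0,0,0,0]]' && python3 -m creep '[[0,0,0,0,0,0],[0,0,0,0,0,0],[0,0,0,0,0,0],[0,0,0,0,0,0],[0,0,-0.02,0,0,0],[0,0,-0.05,0,0,0],[0,0,-0.07,0,0,0],[0,0,-0.06,0,0,0],[0,0,-0.02,0,0,0],[0,0,0,0,0,0]]' 0 && python3 -c "
from h import *
plan([.5433,.3668,.10],-.115)"
```

```text
clock: 13.98
position: [0.6046, -0.0894, 0.0487]
ee_rot: [2.346, 2.089, 0.0]
force: [-2.3, 0.2, 3.2]
width: 0.254
gripper_force: 40.0
clock: 14.82
position: [0.6062, -0.0894, 0.139]
ee_rot: [2.343, 2.087, 0.005]
force: [-0.2, -0.5, -0.6]
width: 0.5
gripper_force: 0.0
t 14.82 tip [ 0.6062 -0.0894  0.1717] closing yaw -0.116 tilt [ 0.005 -0.001 -1.   ] w 0.5 gf 0.0 q7 -0.27
shift units (tool) [ 1.1146 -0.2888  0.1779]
turn units about tool z -0.0003
```

```bash
python3 -m creep '[[0.04,-0.0104,0,0,0,0],[0.07,-0.0181,0,0,0,0],[0.09,-0.0233,0,0,0,0],[0.09,-0.0233,0,0,0,0],[0.09,-0.0233,0,0,0,0],[0.09,-0.0233,0,0,0,0],[0.09,-0.0233,0,0,0,0],[0.09,-0.0233,0,0,0,0],[0.09,-0.0233,0,0,0,0],[0.09,-0.0233,0,0,0,0],[0.09,-0.0233,0,0,0,0],[0.09,-0.0233,0,0,0,0],[0.06,-0.0155,0,0,0,0],[0.0446,-0.0116,0,0,0,0],[0,0,0,0,0,-0.03],[0,0,0,0,0,-0.055]]' -1 && python3 -m creep '[[0,0,0,0,0,-0.057],[0,0,0,0,0,-0.057],[0,0,0,0,0,-0.057],[0,0,0,0,0,-0.057],[0,0,0,0,0,-0.057],[0,0,0,0,0,-0.057],[0,0,0,0,0,-0.057],[0,0,0,0,0,-0.057],[0,0,0,0,0,-0.057],[0,0,0,0,0,-0.057],[0,0,0,0,0,-0.04],[0,0,0,0,0,-0.02],[0,0,0,0,0,0],[0,0,0,0,0,0]]' && python3 - <<'E'
from h import *
plan([.5433,.3668,.012],1.385)
C=cams()
a=C["scene"]["frame"][120:220,360:460,::-1]; b=C["top"]["frame"][90:290,270:470,::-1]
cv2.imwrite("pics/j.png",np.hstack([cv2.resize(a,(400,400),interpolation=2),cv2.resize(b,(400,400),interpolation=2)]))
E
```

```text
clock: 16.15
position: [0.5394, 0.3685, 0.1344]
ee_rot: [-2.144, -2.295, 0.003]
force: [0.3, -0.8, 0.8]
width: 1.001
gripper_force: 0.0
clock: 17.32
position: [0.5407, 0.3663, 0.1348]
ee_rot: [-0.298, -3.126, 0.001]
force: [0.5, 0.2, -0.9]
width: 0.998
gripper_force: 0.0
t 17.32 tip [0.5407 0.3663 0.1675] closing yaw 1.38 tilt [-0.001 -0.001 -1.   ] w 0.998 gf 0.0 q7 0.28
shift units (tool) [-0.0066  0.0028  0.3889]
turn units about tool z -0.0022
```

View pics/j.png

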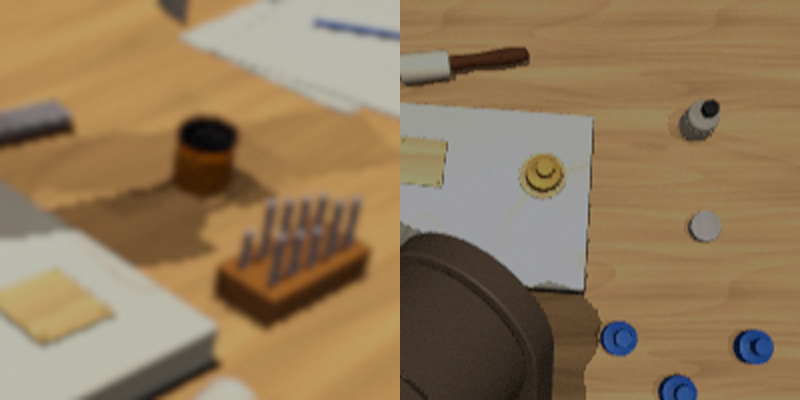

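Weight stands on the round pattern (panel knob (544,167), pattern (543,175)); jar at scene crop (207,155), clear of stamps. Descending onto jar.

```bash
python3 -m creep '[[-0.0066,0.0028,0.02,0,0,-0.002],[0,0,0.05,0,0,0],[0,0,0.07,0,0,0],[0,0,0.08,0,0,0],[0,0,0.07,0,0,0],[0,0,0.05,0,0,0],[0,0,0.03,0,0,0],[0,0,0.015,0,0,0],[0,0,0,0,0,0],[0,0,0,0,0,0]]' && python3 -c "
from h import *
plan([.5433,.3668,.012],1.385)
from cell import arm
C=arm.get_image('top'); print(ray((341.75,173.2),.103,C['intrinsics'],C['rvec'],C['tvec']))"
```

```text
clock: 18.25
position: [0.5443, 0.368, -0.0172]
ee_rot: [0.29, 3.128, 0.001]
force: [-0.5, 0.8, 0.3]
width: 1.001
gripper_force: 0.0
t 18.25 tip [0.5443 0.368  0.0155] closing yaw 1.386 tilt [ 0.001  0.001 -1.   ] w 1.001 gf 0.0 q7 0.18
shift units (tool) [ 0.0019 -0.0034  0.0088]
turn units about tool z 0.0005
[ 0.60351253 -0.08829421]
```

```bash
python3 -m creep '[[0.0019,-0.0034,0.005,0,0,0],[0,0,0.0035,0,0,0],[0,0,0,0,0,0]]' && python3 -m creep '[[0,0,0,0,0,0],[0,0,0,0,0,0],[0,0,0,0,0,0],[0,0,0,0,0,0],[0,0,0,0,0,0],[0,0,0,0,0,0],[0,0,0,0,0,0],[0,0,0,0,0,0]]' 1 25 && python3 -c "
from h import *
plan([.5433,.3668,.012],1.385)"
```

```text
clock: 18.55
position: [0.5432, 0.366, -0.021]
ee_rot: [0.29, 3.127, 0.0]
force: [0.8, -0.6, -1.1]
width: 1.004
gripper_force: 0.0
clock: 19.22
position: [0.543, 0.3663, -0.0213]
ee_rot: [0.29, 3.128, 0.0]
force: [-0.5, 0.5, 1.3]
width: 0.564
gripper_force: 25.0
t 19.22 tip [0.543  0.3663 0.0114] closing yaw 1.386 tilt [ 0.  0. -1.] w 0.564 gf 25.0 q7 0.17
shift units (tool) [-0.0006  0.0013 -0.0016]
turn units about tool z 0.0006
```

```bash
python3 -m creep '[[0,0,-0.02,0,0,0],[0,0,-0.05,0,0,0],[0,0,-0.07,0,0,0],[0,0,-0.07,0,0,0],[0,0,-0.06,0,0,0],[0,0,-0.03,0,0,0],[0,0,0,0,0,0.03],[0,0,0,0,0,0.057],[0,0,0,0,0,0.057],[0,0,0,0,0,0.057],[0,0,0,0,0,0.057],[0,0,0,0,0,0.057],[0,0,0,0,0,0.057],[0,0,0,0,0,0.057],[0,0,0,0,0,0.057],[0,0,0,0,0,0.057],[0,0,0,0,0,0.057],[0,0,0,0,0,0.057],[0,0,0,0,0,0.04],[0,0,0,0,0,0.02]]' && python3 -m creep '[[0,0,0,0,0,0],[0,0,0,0,0,0]]' && python3 -c "
from h import *
plan([.615,-.0007,.10],-.115)"
```

```text
clock: 20.88
position: [0.5424, 0.3658, 0.0981]
ee_rot: [2.351, 2.084, -0.002]
force: [0.3, 0.3, -0.3]
width: 0.571
gripper_force: 25.0
clock: 21.05
position: [0.5426, 0.3659, 0.0982]
ee_rot: [2.344, 2.091, -0.001]
force: [1.1, 0.6, -1.6]
width: 0.568
gripper_force: 25.0
t 21.05 tip [0.5426 0.3659 0.1309] closing yaw -0.114 tilt [-0.001 -0.001 -1.   ] w 0.568 gf 25.0 q7 -1.04
shift units (tool) [-0.8899  0.2839  0.0779]
turn units about tool z 0.0006
```

```bash
python3 -m creep '[[-0.04,0.0128,0,0,0,0],[-0.07,0.0223,0,0,0,0],[-0.08,0.0255,0,0,0,0],[-0.08,0.0255,0,0,0,0],[-0.08,0.0255,0,0,0,0],[-0.08,0.0255,0,0,0,0],[-0.08,0.0255,0,0,0,0],[-0.08,0.0255,0,0,0,0],[-0.08,0.0255,0,0,0,0],[-0.08,0.0255,0,0,0,0],[-0.07,0.0223,0,0,0,0],[-0.0499,0.0159,0,0,0,0],[-0.02,0.0064,0,0,0,0],[0,0,0.03,0,0,0],[0,0,0.03,0,0,0],[0,0,0.018,0,0,0],[0,0,0,0,0,0],[0,0,0,0,0,0],[0,0,0,0,0,0]]' && python3 -c "
from h import *
plan([.615,-.0007,.0525],-.115)"
```

```text
clock: 22.63
position: [0.6146, 0.0009, 0.0674]
ee_rot: [-2.344, -2.091, -0.0]
force: [-0.3, -0.3, -1.7]
width: 0.569
gripper_force: 25.0
t 22.63 tip [0.6146 0.0009 0.1001] closing yaw -0.114 tilt [-0.  0. -1.] w 0.569 gf 25.0 q7 -0.46
shift units (tool) [-0.0038  0.0015  0.1191]
turn units about tool z 0.0007
```

```bash
python3 -m creep '[[-0.0038,0.0015,0.02,0,0,0],[0,0,0.03,0,0,0],[0,0,0.03,0,0,0],[0,0,0.02,0,0,0],[0,0,0.011,0,0,0],[0,0,0.005,0,0,0],[0,0,0,0,0,0],[0,0,0,0,0,0]]' && python3 -c "
from h import *
plan([.615,-.0007,.0515],-.115)"
```

```text
clock: 23.3
position: [0.6152, -0.002, 0.0212]
ee_rot: [2.346, 2.089, 0.0]
force: [0.1, 0.2, -1.8]
width: 0.569
gripper_force: 25.0
t 23.3 tip [ 0.6152 -0.002   0.0539] closing yaw -0.116 tilt [ 0.  0. -1.] w 0.569 gf 25.0 q7 -0.49
shift units (tool) [ 0.0032 -0.0009  0.0059]
turn units about tool z -0.0002
```

```bash
python3 -m creep '[[0.0032,-0.0009,0.0025,0,0,0],[0,0,0.0025,0,0,0],[0,0,0.0015,0,0,0],[0,0,0,0,0,0],[0,0,0,0,0,0]]' && python3 -c "
from h import *
plan([.615,-.0007,.0515],-.115)"
```

```text
clock: 23.72
position: [0.615, -0.0007, 0.0187]
ee_rot: [2.346, 2.089, 0.001]
force: [-0.4, 1.0, -0.3]
width: 0.57
gripper_force: 25.0
t 23.72 tip [ 0.615  -0.0007  0.0514] closing yaw -0.116 tilt [ 0.  0. -1.] w 0.57 gf 25.0 q7 -0.49
shift units (tool) [ 0.     -0.0001 -0.0003]
turn units about tool z -0.0002
```

```bash
python3 -m creep '[[0,0,0,0,0,0],[0,0,0,0,0,0],[0,0,0,0,0,0],[0,0,0,0,0,0],[0,0,0,0,0,0],[0,0,-0.03,0,0,0],[0,0,-0.06,0,0,0],[0,0,-0.08,0,0,0],[0,0,-0.08,0,0,0],[0,0,-0.06,0,0,0],[0,0,-0.03,0,0,0],[0,0,0,0,0,0]]' -0.8 && python3 -c "
from h import *
plan([.5327,-.3311,.12],-.115)
from cell import arm
print(arm.observe()['joints'].round(2))"
```

```text
clock: 24.72
position: [0.6167, -0.0004, 0.1582]
ee_rot: [2.343, 2.087, 0.007]
force: [1.1, 0.9, 0.6]
width: 0.901
gripper_force: 0.0
t 24.72 tip [ 6.167e-01 -4.000e-04  1.909e-01] closing yaw -0.116 tilt [ 0.006  0.    -1.   ] w 0.901 gf 0.0 q7 -0.42
shift units (tool) [-0.8455 -0.1142  0.1759]
turn units about tool z -0.0003
[ 0.23  0.49 -0.47  1.62  0.24  1.08 -0.42]
```

```bash
python3 -m creep '[[-0.04,-0.0054,0,0,0,0],[-0.07,-0.0095,0,0,0,0],[-0.09,-0.0122,0,0,0,0],[-0.09,-0.0122,0,0,0,0],[-0.09,-0.0122,0,0,0,0],[-0.09,-0.0122,0,0,0,0],[-0.09,-0.0122,0,0,0,0],[-0.09,-0.0122,0,0,0,0],[-0.09,-0.0122,0,0,0,0],[-0.07,-0.0095,0,0,0,0],[-0.0355,-0.0048,0,0,0,0],[0,0,0,0,0,-0.03]]' && python3 -m creep '[[0,0,0,0,0,-0.057],[0,0,0,0,0,-0.057],[0,0,0.01,0,0,-0.057],[0,0,0.02,0,0,-0.057],[0,0,0.03,0,0,-0.057],[0,0,0.04,0,0,-0.057],[0,0,0.03,0,0,-0.057],[0,0,0.02,0,0,-0.057],[0,0,0.02,0,0,-0.057],[0,0,0,0,0,-0.057],[0,0,0,0,0,-0.057],[0,0,0,0,0,-0.04],[0,0,0,0,0,-0.02],[0,0,0,0,0,0],[0,0,0,0,0,0]]' && python3 - <<'E'
from h import *
plan([.5327,-.3311,.004],1.385)
C=cams()
a=C["scene"]["frame"][210:310,200:300,::-1]; b=C["top"]["frame"][130:230,240:340,::-1]
cv2.imwrite("pics/t.png",np.hstack([cv2.resize(a,(400,400),interpolation=2),cv2.resize(b,(400,400),interpolation=2)]))
E
```

```text
clock: 25.72
position: [0.5276, -0.336, 0.1528]
ee_rot: [-2.286, -2.153, 0.004]
force: [-0.5, -0.0, -0.1]
width: 0.899
gripper_force: 0.0
clock: 26.97
position: [0.5301, -0.3305, 0.0857]
ee_rot: [-0.291, -3.127, -0.002]
force: [0.5, 0.3, 0.4]
width: 0.902
gripper_force: 0.0
t 26.97 tip [ 0.5301 -0.3305  0.1184] closing yaw 1.385 tilt [-0.001  0.001 -1.   ] w 0.902 gf 0.0 q7 1.44
shift units (tool) [-0.0069 -0.0006  0.2859]
turn units about tool z 0.0002
```

View pics/t.png

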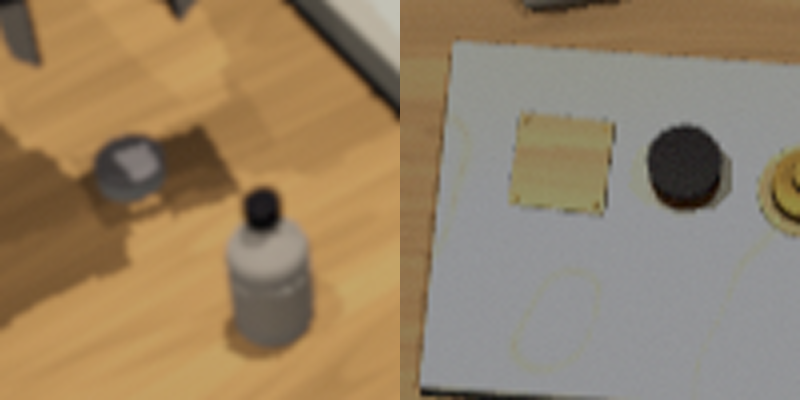

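Tin at scene crop (130,168) lies between the fingers; jar stands upright on the slab, lid at top panel (684,161), between the patterns.

```bash
python3 -m creep '[[-0.0069,-0.0006,0.02,0,0,0],[0,0,0.05,0,0,0],[0,0,0.06,0,0,0],[0,0,0.06,0,0,0],[0,0,0.04,0,0,0],[0,0,0.025,0,0,0],[0,0,0.015,0,0,0],[0,0,0.008,0,0,0],[0,0,0,0,0,0],[0,0,0,0,0,0]]' && python3 - <<'E'
from h import *
plan([.5327,-.3311,.005],1.385)
from cell import arm
C=arm.get_image("top"); print("jar",ray(cr((284,161),240,130,4),.095,C["intrinsics"],C["rvec"],C["tvec"]))
E
```

```text
clock: 27.9
position: [0.5336, -0.3324, -0.024]
ee_rot: [0.29, 3.127, -0.001]
force: [0.3, -0.7, 0.0]
width: 0.897
gripper_force: 0.0
t 27.9 tip [ 0.5336 -0.3324  0.0087] closing yaw 1.386 tilt [ 0.001 -0.001 -1.   ] w 0.897 gf 0.0 q7 1.35
shift units (tool) [0.0028 0.0027 0.0092]
turn units about tool z 0.0005
jar [ 0.61492115 -0.0019153 ]
```

```bash
python3 -m creep '[[0.0026,0.0025,0.005,0,0,0],[0,0,0.0035,0,0,0],[0,0,0,0,0,0],[0,0,0,0,0,0]]' && python3 -c "
from h import *
plan([.5327,-.3311,.005],1.385)" && python3 -m creep '[[0,0,0,0,0,0],[0,0,0,0,0,0],[0,0,0,0,0,0],[0,0,0,0,0,0],[0,0,0,0,0,0],[0,0,0,0,0,0],[0,0,0,0,0,0],[0,0,0,0,0,0]]' 1 15
```

```text
clock: 28.28
position: [0.5321, -0.3311, -0.028]
ee_rot: [0.29, 3.128, -0.0]
force: [-0.1, -0.7, 1.3]
width: 0.897
gripper_force: 0.0
t 28.28 tip [ 0.5321 -0.3311  0.0047] closing yaw 1.386 tilt [ 0. -0. -1.] w 0.897 gf 0.0 q7 1.34
shift units (tool) [-0.0015  0.0002 -0.0008]
turn units about tool z 0.0005
clock: 28.95
position: [0.5321, -0.3311, -0.0282]
ee_rot: [-0.29, -3.128, 0.0]
force: [-0.1, 0.3, -0.4]
width: 0.491
gripper_force: 15.0
```

```bash
python3 -m creep '[[0,0,-0.02,0,0,0],[0,0,-0.05,0,0,0],[0,0,-0.08,0,0,0],[0,0,-0.08,0,0,0],[0,0,-0.08,0,0,0],[0,0,-0.05,0,0,0],[0,0,-0.03,0,0,0],[0,0,0,0,0,0],[0,0,0,0,0,0]]' && python3 -c "
from h import *
plan([.6147,-.0013,.13],1.385)"
```

```text
clock: 29.7
position: [0.5319, -0.3312, 0.1276]
ee_rot: [-0.29, -3.128, 0.001]
force: [-1.0, -0.4, -0.0]
width: 0.49
gripper_force: 15.0
t 29.7 tip [ 0.5319 -0.3312  0.1603] closing yaw 1.386 tilt [-0. -0. -1.] w 0.49 gf 15.0 q7 1.47
shift units (tool) [-0.052   0.8488  0.0753]
turn units about tool z 0.0004
```

```bash
python3 -m creep '[[-0.002,0.03,0,0,0,0],[-0.004,0.06,0,0,0,0],[-0.005,0.08,0,0,0,0],[-0.005,0.08,0,0,0,0],[-0.005,0.08,0,0,0,0],[-0.005,0.08,0,0,0,0],[-0.005,0.08,0,0,0,0],[-0.005,0.08,0,0,0,0],[-0.005,0.08,0,0,0,0],[-0.005,0.08,0,0,0,0],[-0.004,0.07,0,0,0,0],[-0.002,0.0388,0,0,0,0],[0,0.01,0.01,0,0,0],[0,0,0.02,0,0,0],[0,0,0.02,0,0,0],[0,0,0.01,0,0,0],[0,0,0,0,0,0],[0,0,0,0,0,0]]' && python3 -c "
from h import *
plan([.6147,-.0013,.1015],1.385)"
```

```text
clock: 31.2
position: [0.6144, -0.0026, 0.1031]
ee_rot: [-0.292, -3.127, 0.001]
force: [-0.2, 0.1, -1.4]
width: 0.493
gripper_force: 15.0
t 31.2 tip [ 0.6144 -0.0026  0.1358] closing yaw 1.384 tilt [-0.001 -0.    -1.   ] w 0.493 gf 15.0 q7 0.89
shift units (tool) [-0.0002  0.0035  0.0857]
turn units about tool z -0.0003
```

```bash
python3 -m creep '[[0,0.0035,0.015,0,0,0],[0,0,0.02,0,0,0],[0,0,0.02,0,0,0],[0,0,0.015,0,0,0],[0,0,0.01,0,0,0],[0,0,0.005,0,0,0],[0,0,0,0,0,0],[0,0,0,0,0,0]]' && python3 -c "
from h import *
plan([.6147,-.0013,.0997],1.385)"
```

```text
clock: 31.87
position: [0.6152, 0.0004, 0.0699]
ee_rot: [0.29, 3.128, 0.0]
force: [0.1, -0.1, 0.4]
width: 0.494
gripper_force: 15.0
t 31.87 tip [6.152e-01 4.000e-04 1.026e-01] closing yaw 1.386 tilt [ 0.  0. -1.] w 0.494 gf 15.0 q7 0.86
shift units (tool) [ 0.0006 -0.0044  0.0072]
turn units about tool z 0.0006
```

```bash
python3 -m creep '[[0.0006,-0.0042,0.0025,0,0,0],[0,0,0.0025,0,0,0],[0,0,0.0015,0,0,0],[0,0,0,0,0,0],[0,0,0,0,0,0]]' && python3 -c "
from h import *
plan([.6147,-.0013,.0997],1.385)"
```

```text
clock: 32.28
position: [0.6147, -0.0014, 0.0673]
ee_rot: [0.29, 3.128, -0.0]
force: [0.0, 0.1, -0.3]
width: 0.491
gripper_force: 15.0
t 32.28 tip [ 0.6147 -0.0014  0.1   ] closing yaw 1.386 tilt [ 0. -0. -1.] w 0.491 gf 15.0 q7 0.86
shift units (tool) [-0.0001  0.0002  0.0007]
turn units about tool z 0.0005
```

```bash
python3 -m creep '[[0,0,0.0015,0,0,0],[0,0,0,0,0,0],[0,0,0,0,0,0]]' && python3 -m creep '[[0,0,0,0,0,0],[0,0,0,0,0,0],[0,0,0,0,0,0],[0,0,0,0,0,0],[0,0,-0.02,0,0,0],[0,0,-0.04,0,0,0],[0,0,-0.06,0,0,0],[0,0,-0.05,0,0,0],[0,0,-0.03,0,0,0],[0,0,0,0,0,0]]' -0.3 && python3 -c "
from h import *
plan([.3819,.2969,.12],-.285)"
```

```text
clock: 32.53
position: [0.6148, -0.0013, 0.0668]
ee_rot: [0.29, 3.128, 0.0]
force: [0.1, -1.2, 1.3]
width: 0.494
gripper_force: 15.0
clock: 33.37
position: [0.6163, -0.0007, 0.1498]
ee_rot: [0.289, 3.124, 0.001]
force: [-0.0, 0.4, -0.4]
width: 0.649
gripper_force: 0.0
t 33.37 tip [ 0.6163 -0.0007  0.1825] closing yaw 1.386 tilt [ 0.005  0.    -1.   ] w 0.649 gf 0.0 q7 0.92
shift units (tool) [0.7134 0.6237 0.1538]
turn units about tool z -0.7021
```

```bash
python3 -m creep '[[0.03,0.0262,0,0,0,0],[0.05,0.0437,0,0,0,0],[0.068,0.0595,0,0,0,0],[0.068,0.0595,0,0,0,0],[0.068,0.0595,0,0,0,0],[0.068,0.0595,0,0,0,0],[0.068,0.0595,0,0,0,0],[0.068,0.0595,0,0,0,0],[0.068,0.0595,0,0,0,0],[0.068,0.0595,0,0,0,0],[0.05,0.0437,0,0,0,0],[0.0394,0.0344,0,0,0,0],[0,0,0,0,0,0.03]]' -0.6 && python3 -m creep '[[0,0,0,0,0,0.057],[0,0,0,0,0,0.057],[0,0,0.01,0,0,0.057],[0,0,0.02,0,0,0.057],[0,0,0.03,0,0,0.057],[0,0,0.04,0,0,0.057],[0,0,0.03,0,0,0.057],[0,0,0.02,0,0,0.057],[0,0,0,0,0,0.057],[0,0,0,0,0,0.057],[0,0,0,0,0,0.057],[0,0,0,0,0,0.057],[0,0,0,0,0,0.05],[0,0,0,0,0,0.03],[0,0,0,0,0,0.004],[0,0,0,0,0,0],[0,0,0,0,0,0]]' && python3 - <<'E'
from h import *
plan([.3819,.2969,.005],-.285)
C=cams()
a=C["scene"]["frame"][120:220,310:410,::-1]; b=C["top"]["frame"][150:250,270:370,::-1]
cv2.imwrite("pics/s.png",np.hstack([cv2.resize(a,(400,400),interpolation=2),cv2.resize(b,(400,400),interpolation=2)]))
E
```

```text
clock: 34.45
position: [0.3752, 0.2999, 0.146]
ee_rot: [-0.375, -3.117, -0.001]
force: [0.3, -0.6, 0.9]
width: 0.8
gripper_force: 0.0
clock: 35.87
position: [0.3792, 0.2961, 0.0861]
ee_rot: [2.512, 1.886, -0.002]
force: [-0.2, 0.7, 0.7]
width: 0.798
gripper_force: 0.0
t 35.87 tip [0.3792 0.2961 0.1188] closing yaw -0.283 tilt [-0.001 -0.001 -1.   ] w 0.798 gf 0.0 q7 -1.29
shift units (tool) [0.0041 0.006  0.2845]
turn units about tool z 0.0011
```

View pics/s.png

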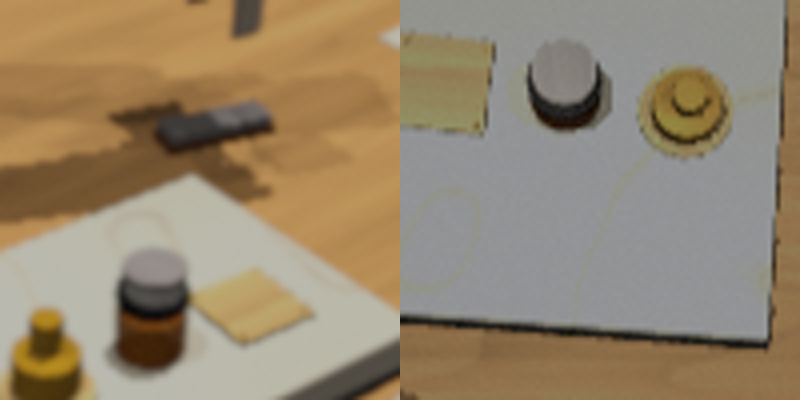

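Tin sits squarely on the jar lid (scene crop (155,268)), weight on the round pattern; stone at (215,125) under the open fingers. Descending.

```bash
python3 -m creep '[[0.0041,0.006,0.02,0,0,0.001],[0,0,0.05,0,0,0],[0,0,0.06,0,0,0],[0,0,0.06,0,0,0],[0,0,0.04,0,0,0],[0,0,0.025,0,0,0],[0,0,0.015,0,0,0],[0,0,0.008,0,0,0],[0,0,0,0,0,0],[0,0,0,0,0,0]]' && python3 -c "
from h import *
plan([.3819,.2969,.0055],-.285)"
```

```text
clock: 36.8
position: [0.3831, 0.2977, -0.0241]
ee_rot: [-2.517, -1.88, -0.001]
force: [0.3, 0.2, -0.4]
width: 0.799
gripper_force: 0.0
t 36.8 tip [0.3831 0.2977 0.0086] closing yaw -0.287 tilt [ 0.001  0.001 -1.   ] w 0.799 gf 0.0 q7 -1.41
shift units (tool) [-0.0027 -0.0023  0.0078]
turn units about tool z -0.0011
```

```bash
python3 -m creep '[[-0.0025,-0.002,0.005,0,0,-0.001],[0,0,0.0025,0,0,0],[0,0,0,0,0,0]]' && python3 -m creep '[[0,0,0,0,0,0],[0,0,0,0,0,0],[0,0,0,0,0,0],[0,0,0,0,0,0],[0,0,0,0,0,0],[0,0,0,0,0,0],[0,0,0,0,0,0],[0,0,0,0,0,0]]' 1 30 && python3 -c "
from h import *
plan([.3819,.2969,.0055],-.285)"
```

```text
clock: 37.05
position: [0.3818, 0.2966, -0.0273]
ee_rot: [2.514, 1.883, 0.001]
force: [0.5, -0.1, 0.6]
width: 0.805
gripper_force: 0.0
clock: 37.72
position: [0.3816, 0.2966, -0.0276]
ee_rot: [-2.514, -1.883, 0.0]
force: [-1.2, -0.5, 0.6]
width: 0.384
gripper_force: 30.0
t 37.72 tip [0.3816 0.2966 0.0051] closing yaw -0.285 tilt [-0. -0. -1.] w 0.384 gf 30.0 q7 -1.42
shift units (tool) [ 0.001   0.0006 -0.001 ]
turn units about tool z -0.0
```

```bash
python3 -m creep '[[0,0,-0.02,0,0,0],[0,0,-0.04,0,0,0],[0,0,-0.07,0,0,0],[0,0,-0.07,0,0,0],[0,0,-0.05,0,0,-0.02],[0,0,-0.02,0,0,-0.04],[0,0,0,0,0,-0.02],[0,0,0,0,0,0],[0,0,0,0,0,0]]' && python3 -c "
from h import *
plan([.5434,.0977,.09],-.117)"
```

```text
clock: 38.47
position: [0.3816, 0.2963, 0.0807]
ee_rot: [2.35, 2.085, -0.0]
force: [-0.8, -0.7, -1.6]
width: 0.387
gripper_force: 30.0
t 38.47 tip [0.3816 0.2963 0.1134] closing yaw -0.119 tilt [ 0. -0. -1.] w 0.387 gf 30.0 q7 -1.15
shift units (tool) [-0.4447  0.4607  0.0585]
turn units about tool z -0.0012
```

```bash
python3 -m creep '[[-0.03,0.031,0,0,0,0],[-0.05,0.0518,0,0,0,0],[-0.06,0.0622,0,0,0,0],[-0.06,0.0622,0,0,0,0],[-0.06,0.0622,0,0,0,0],[-0.06,0.0622,0,0,0,0],[-0.06,0.0622,0,0,0,0],[-0.045,0.0466,0,0,0,0],[-0.0197,0.0203,0,0,0,0],[0,0,0.02,0,0,-0.001],[0,0,0.03,0,0,0],[0,0,0.01,0,0,0],[0,0,0,0,0,0],[0,0,0,0,0,0]]' && python3 -c "
from h import *
plan([.5434,.0977,.048],-.117)"
```

```text
clock: 39.63
position: [0.5425, 0.0997, 0.0558]
ee_rot: [-2.343, -2.091, 0.002]
force: [-0.4, -0.2, -0.9]
width: 0.382
gripper_force: 30.0
t 39.63 tip [0.5425 0.0997 0.0885] closing yaw -0.113 tilt [-0.002  0.    -1.   ] w 0.382 gf 30.0 q7 -0.66
shift units (tool) [-0.0047  0.0031  0.1013]
turn units about tool z 0.0018
```

```bash
python3 -m creep '[[-0.0047,0.0031,0.015,0,0,0.001],[0,0,0.025,0,0,0],[0,0,0.025,0,0,0],[0,0,0.015,0,0,0],[0,0,0.012,0,0,0],[0,0,0.005,0,0,0],[0,0,0,0,0,0],[0,0,0,0,0,0],[0,0,0,0,0,0]]' && python3 -c "
from h import *
plan([.5434,.0977,.0455],-.117)"
```

```text
clock: 40.38
position: [0.5451, 0.0964, 0.0179]
ee_rot: [2.348, 2.087, 0.001]
force: [-0.2, 0.3, -1.5]
width: 0.383
gripper_force: 30.0
t 40.38 tip [0.5451 0.0964 0.0506] closing yaw -0.118 tilt [ 0.001  0.    -1.   ] w 0.383 gf 30.0 q7 -0.68
shift units (tool) [ 0.0027 -0.0046  0.0128]
turn units about tool z -0.0003
```

```bash
python3 -m creep '[[0.0025,-0.0043,0.003,0,0,0],[0,0,0.004,0,0,0],[0,0,0.003,0,0,0],[0,0,0.002,0,0,0],[0,0,0,0,0,0],[0,0,0,0,0,0]]' && python3 -c "
from h import *
plan([.5434,.0977,.0451],-.117)"
```

```text
clock: 40.88
position: [0.5432, 0.0974, 0.0128]
ee_rot: [2.348, 2.087, -0.0]
force: [0.1, 0.2, -1.1]
width: 0.385
gripper_force: 30.0
t 40.88 tip [0.5432 0.0974 0.0455] closing yaw -0.118 tilt [-0. -0. -1.] w 0.385 gf 30.0 q7 -0.69
shift units (tool) [0.0007 0.0004 0.001 ]
turn units about tool z -0.0003
```

```bash
python3 -m creep '[[0,0,0.0017,0,0,0],[0,0,0,0,0,0],[0,0,0,0,0,0]]' && python3 -m creep '[[0,0,0,0,0,0],[0,0,0,0,0,0],[0,0,0,0,0,0],[0,0,0,0,0,0],[0,0,-0.02,0,0,0],[0,0,-0.04,0,0,0],[0,0,-0.06,0,0,0],[0,0,-0.08,0,0,0],[0,0,-0.08,0,0,0],[0,0,-0.08,0,0,0],[0,0,-0.04,0,0,0],[0,0,0,0,0,0]]' 0.04 && python3 -m creep '[[0,-0.03,0,0,0,0],[0.03,-0.03,0,0,0,0],[0.06,-0.03,0,0,0,0],[0.09,0,0,0,0,0],[0.09,0,0,0,0,0],[0.09,0,0,0,0,0],[0.09,0,0,0,0,0],[0.09,0,0,0,0,0],[0.06,0,0,0,0,0],[0.03,0,0,0,0,0],[0,0,0,0,0,0],[0,0,0,0,0,0]]' && python3 - <<'E'
from h import *
C=cams()
a=C["scene"]["frame"][150:250,260:420,::-1]; b=C["top"]["frame"][130:250,230:390,::-1]
cv2.imwrite("pics/f.png",np.vstack([cv2.resize(a,(480,300),interpolation=2),cv2.resize(b,(400,300),interpolation=2,)[:, :400] if 0 else cv2.resize(b,(480,300) if 0 else (480,360),interpolation=2)[:300]]))
cv2.imwrite("pics/f.png",cv2.convertScaleAbs(np.hstack([cv2.resize(a[:,:],(320,200),interpolation=2),]),alpha=1) if 0 else cv2.resize(C["top"]["frame"][130:250,230:390,::-1],None,fx=5,fy=5,interpolation=2))
E
```

```text
clock: 41.13
position: [0.5433, 0.0975, 0.0124]
ee_rot: [2.348, 2.087, 0.0]
force: [-1.4, -0.9, 4.1]
width: 0.383
gripper_force: 30.0
clock: 42.13
position: [0.5455, 0.0985, 0.177]
ee_rot: [2.346, 2.085, 0.01]
force: [1.3, -0.1, 0.8]
width: 0.476
gripper_force: 0.0
clock: 43.13
position: [0.5366, 0.3513, 0.1714]
ee_rot: [2.347, 2.088, -0.003]
force: [0.6, -0.6, -0.0]
width: 0.479
gripper_force: 0.0
```

View pics/f.png

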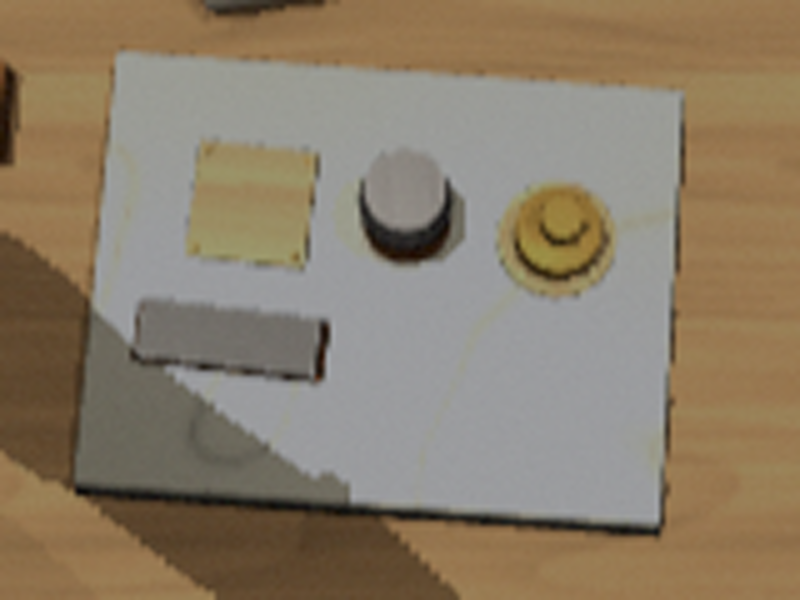

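```bash
python3 - <<'E'
from h import *
from cell import arm
C=arm.get_image("top"); F=lambda p,z: ray(cr(p,230,130,5),z,C["intrinsics"],C["rvec"],C["tvec"])
st=np.array([F(p,.06) for p in[(140,300),(323,319),(313,379),(134,356)]]); s=st.mean(0)
q=np.array([F(p,.045) for p in[(205,142),(317,151),(304,268),(188,255)]]).mean(0)
e=st[0]-st[1]+st[3]-st[2]; print("stone",s,"yaw",np.arctan2(e[1],e[0])-np.pi/2,np.linalg.norm(st-np.roll(st,-1,0),axis=1))
r=F((556,239),.045); a=-.117; ux=np.array([np.cos(a),np.sin(a)]); uy=np.array([-np.sin(a),np.cos(a)])
print("sq",q,"round",r,"line yaw",np.arctan2(*(q-r)[::-1])-np.pi/2); d=s-q; print("along x",d@ux,"gap",-d@ux-.053,"along y",d@uy)
print("weight",F((564,218),.103),"tin",F((404,188),.115))
E
```

```text
stone [0.5431436  0.10002817] yaw -0.1178725419790494 [0.10547358 0.0350916  0.10303234 0.03256815]
sq [0.62548701 0.08764507] round [ 0.60425352 -0.08925005] line yaw -0.11946277505228631
along x -0.0832259726387554 gap 0.030225972638755406 along y 0.002686222266616625
weight [ 0.60351111 -0.09009576] tin [ 0.61767686 -0.00161596]
```

Final view: weight centred on round pattern (556,230), tin on jar between the patterns (404,192), stone parallel in front of the square (228,338), gap ≈30 mm. Arm is clear; handing in.

```bash
python3 -c "
from cell import arm
print(arm.sign_off())"
```

```text
the job is handed in; nothing more can be done
None
```

The slab is set out as asked and handed in at about 43 s. By the last top view, the weight and the jar with its tin are within about 2 mm of target, and the stone has a gap of about 30 mm and is within 3 mm of centred on the square pattern. The first grasp closed on air because the fingertips end about 33 mm behind the reported TCP; I corrected for that after touching the bench with the closed fingers.

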